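# Put the impact sockets back in their nests

## Task

Put away the four dark impact sockets standing about on the bench: stand each one upright, mouth up, down inside the round nest of its own size (smallest socket in the smallest nest, and so on up to the largest in the largest). Leave the standing bolt and the pipe coupling where they are.

Things in the scene. Friction and masses are not known exactly. Their poses are not given: they have to be found in the camera images.
- socket1: the smallest of four impact sockets: a dark steel cylinder standing upright on the bench, 21 mm in diameter, 50 mm tall, dark hexagonal mouth in its top face; at most 0.11 kg; loose. Origin: centre of its underside; z up along its axis.
- socket2: the second smallest of four impact sockets: a dark steel cylinder standing upright on the bench, 35 mm in diameter, 56 mm tall, dark hexagonal mouth in its top face; at most 0.27 kg; loose. Origin: centre of its underside; z up along its axis.
- socket3: the second largest of four impact sockets: a dark steel cylinder standing upright on the bench, 49 mm in diameter, 62 mm tall, dark hexagonal mouth in its top face; at most 0.51 kg; loose. Origin: centre of its underside; z up along its axis.
- socket4: the largest of four impact sockets: a dark steel cylinder standing upright on the bench, 63 mm in diameter, 68 mm tall, dark hexagonal mouth in its top face; at most 0.84 kg; loose. Origin: centre of its underside; z up along its axis.
- nest1: the smallest of four round socket nests: a low open aluminium cup screwed to the bench by two small ears, inside diameter 34 mm, outside 44 mm, rim 12 mm above the bench, inner floor 4 mm above the bench (recess 8 mm deep). It is for the smallest socket (21 mm). Fixed. Origin: centre of its underside, on the bench; z up.
- nest2: the second smallest of four round socket nests: a low open aluminium cup screwed to the bench by two small ears, inside diameter 48 mm, outside 58 mm, rim 12 mm above the bench, inner floor 4 mm above the bench (recess 8 mm deep). It is for the second smallest socket (35 mm). Fixed. Origin: centre of its underside, on the bench; z up.
- nest3: the second largest of four round socket nests: a low open aluminium cup screwed to the bench by two small ears, inside diameter 62 mm, outside 72 mm, rim 12 mm above the bench, inner floor 4 mm above the bench (recess 8 mm deep). It is for the second largest socket (49 mm). Fixed. Origin: centre of its underside, on the bench; z up.
- nest4: the largest of four round socket nests: a low open aluminium cup screwed to the bench by two small ears, inside diameter 76 mm, outside 86 mm, rim 12 mm above the bench, inner floor 4 mm above the bench (recess 8 mm deep). It is for the largest socket (63 mm). Fixed. Origin: centre of its underside, on the bench; z up.
- bolt: a big bright steel hex bolt standing on its head, 68 mm tall: head 41 mm across flats and 16 mm high, threaded shank 24 mm in diameter pointing up. Loose, not a socket; stays where it is. Origin: centre of the underside of its head.
- coupling: a bright steel pipe coupling standing on end: a ring 56 mm in diameter, 30 mm tall, with a dark round bore in its top face. Loose, not a socket; stays where it is. Origin: centre of its underside.

How it is judged:
By the outcome, as a careful person would: the job done as asked, in the order asked, and still so for the second after the job is handed in, with the robot touching nothing.
It also fails if it takes over 104 s, if anything falls off the work surface, if the arm or the gripper's body presses on something with over 40 N, if the wrist force passes 120 N, or if a joint passes its speed limit or range.

## Robot

A 6-joint arm with a two-finger parallel gripper is mounted at the origin on the work surface. World frame = base frame: x ahead of the robot, y to its left, z up, the work surface at z = 0. Lengths are in mm, angles in rad, forces in N, time in s.
With the tool pointing down it reaches from about 400 to 925 mm from the base axis. Payload 12.5 kg.
Tool frame: the origin (TCP) lies midway between the tips of the shut fingers; the grasp point (between the pads) lies 19 mm behind it; z points along the fingers, y is the line along which they close (so a half turn about z gives the same grasp; the last joint's range is limited). The gripper opens to 95 mm and grips with 3 to 60 N. Pads are 20 mm wide; open, the fingers measure 119 mm over their backs; the gripper's body (75 mm by 180 mm) begins 59 mm behind the grasp point.
Start: joints at [0.998, 0.491, 1.559, -0, 1.092, -0.106], TCP at [281.258, 558.162, 175.061] pointing down, gripper open.
Joint ranges: [-3.1, 3.1], [-0.84, 2.19], [0.05, 2.79], [-1.13, 4.28], [0.06, 2.93], [-2.69, 2.69]. Speed limits (rad/s): [2.22, 2.22, 2.79, 3.14, 3.14, 3.14].

## Interface

Orientations are given as [roll, pitch, yaw] about the fixed x, y, z axes, in that order (R = Rz(yaw) Ry(pitch) Rx(roll)).
In Python, from cell import env gives the robot as it stands.
- The arm moves only by the tool arm_command, never from a script. Its argument "targets" is a list of rows, each a list of 5 numbers: the shift along the tool's x, y, z in mm, then the turn about the tool's z in degrees, then the opening, from 0 (shut) to 1 (fully open). In form: [[tx, ty, tz, roll, fingers], ...]. A call has 1 to 5 rows; each row is the pose to reach, as a shift and turn from the pose commanded when the call began, along the tool's axes at that moment; what a row does not reach only later rows make up. A row lasts 1/10 s, in which the tool goes at most 50 mm and 8.59 degrees, less where a joint would pass 70% of its speed; a pose out of reach is approached as far as the arm can. A call with a gripper value outside its range is refused whole. The fingers move at their own pace and stop on an object; the grip force is fixed at half the most. Time passes only in rows, so rows that repeat a pose let the fingers close. It gives the time, the measured TCP pose, the force, the opening and the grip force at its end, in the units of the state.
- env.state(): the state, without advancing time (a new reading comes with each control period).
- env.read_camera(name): name is "scene" or "side" or "wrist"; returns a dict with "frame" (400x640x3 uint8, red, green, blue), "vertical_fov" (degrees; the focal length in pixels is half the picture's height over the tangent of half this angle, whatever the lens; pixels are square), "cx", "cy" (the principal point, pixels), "k1" (the pictures are not rectified: a ray, as slopes to the right and down, at radius r is drawn at 1 + k1 r^2 times it, then the intrinsics apply), "world_from_camera" (4x4, takes a point from camera to world coordinates); the wrist camera has in their place "hand_eye" (4x4, takes a point from camera to tool coordinates, whose origin is the TCP and whose axes are the flange's). Camera axes: x right, y down, z forward; pixel columns grow to the right and rows downward; lengths in mm; the calibration is good to about 2 mm. A picture is of the moment at which its call begins: read the wrist's pose just before it. There is no depth.
- env.job_done(): hands the job in; it is judged then, once.
The state is a dict: "t": time; "joints": joint angles; "qvel": joint speeds; "tau": joint torques, N m; "eef_pos": TCP position; "tcp_rot": TCP orientation; "ft_force": force on the tool from outside, world axes, zero at the start; "moment": the same for the moment, N m; "opening": opening from 0.0 (shut) to 1.0 (fully open); "grip_force": force on a finger pad.
Only numpy, scipy, OpenCV 4.12 (cv2) and the standard library are available. Lean on these libraries where they do the work, as an engineer would, in place of code of your own. Each camera call takes 0.05 s, during which the arm holds its last target. There are 200 camera calls.

## Working session

There is one attempt and no reset: what is moved stays moved. The work goes in short steps, Python scripts to look and compute and a tool call to move; the robot and the scene stay as the last step left them, time stands still between calls to the robot, and variables do not carry over. Pictures are saved under pics/ and viewed, at most 14 in all, crops included, and the job is handed in when it is done.

Besides the shell and the picture viewer there is one more tool, called after "Request:" by a JSON object that holds its "fn" and its "kwargs". arm_command: Moves the arm, as the interface text tells. Its arguments: {"type":"object","properties":{"targets":{"type":"array","items":{"type":"array","items":{"type":"number"}}}},"required":["targets"]}

```bash
mkdir -p pics
cat > h.py <<'E'
from cell import env
import numpy as np, cv2
from scipy.spatial.transform import Rotation as R
def look(n,save=None):
    s=env.state(); c=env.read_camera(n)
    if 'hand_eye' in c:
        T=np.eye(4); T[:3,:3]=R.from_euler('xyz',s['tcp_rot']).as_matrix(); T[:3,3]=s['eef_pos']
        c['T']=T@np.array(c['hand_eye'])
    else: c['T']=np.array(c['world_from_camera'])
    if save: cv2.imwrite(save,c['frame'][:,:,::-1])
    f=200/np.tan(np.radians(c['vertical_fov'])/2)
    c['K']=np.array([[f,0,c['cx']],[0,f,c['cy']],[0,0,1]]); c['D']=np.array([c['k1'],0,0,0,0.])
    return c
def pt(c,uv,z):
    p=cv2.undistortPoints(np.array(uv,float).reshape(-1,1,2),c['K'],c['D']).reshape(-1,2)
    d=np.c_[p,np.ones(len(p))]@c['T'][:3,:3].T; o=c['T'][:3,3]
    return o+d*((z-o[2])/d[:,2])[:,None]
def proj(c,P):
    W=np.linalg.inv(c['T']); return cv2.projectPoints(np.array(P,float).reshape(-1,1,3),cv2.Rodrigues(W[:3,:3])[0],W[:3,3],c['K'],c['D'])[0].reshape(-1,2)
E
python3 - <<'E'
from h import *
print(env.state())
for n in ('scene','side','wrist'):
    c=look(n,f'pics/{n}0.png'); print(n,c['T'].round(2).tolist(),c['K'][0,0],c['k1'])
E
```

```text
{'t': 0.0, 'joints': array([ 9.98399783e-01,  4.91527941e-01,  1.55945382e+00, -8.89702708e-06,
        1.09168496e+00, -1.05594748e-01]), 'qvel': array([ 0.00051034,  0.00057591,  0.00018081, -0.00034816, -0.00194191,
       -0.00090573]), 'tau': array([-3.87104534e-03, -6.12637424e+01, -2.58173704e+01,  6.91517699e-02,
        4.82294220e-02, -1.45891827e-04]), 'eef_pos': array([281.09396171, 557.90205729, 174.47990809]), 'tcp_rot': array([-3.14052375e+00, -1.05357448e-04,  2.67479491e+00]), 'ft_force': array([-0.40383994,  0.52570419,  0.2403522 ]), 'moment': array([-0.012055  , -0.03295543,  0.02474482]), 'grip_force': 0.0, 'opening': 1.002586158225783}
scene [[0.84, 0.44, -0.3, 825.88], [0.54, -0.71, 0.46, -500.73], [-0.01, -0.55, -0.84, 928.71], [0.0, 0.0, 0.0, 1.0]] 481.26797031154155 -0.08728067036325
side [[0.97, -0.21, 0.14, 364.94], [-0.25, -0.76, 0.6, -590.15], [-0.02, -0.62, -0.79, 799.61], [0.0, 0.0, 0.0, 1.0]] 403.4390063114971 -0.013868349252205646
wrist [[0.45, 0.86, 0.25, 210.47], [0.89, -0.43, -0.13, 592.87], [-0.0, 0.28, -0.96, 383.73], [0.0, 0.0, 0.0, 1.0]] 316.6369770552976 -0.03665464171558519
```

View pics/scene0.png

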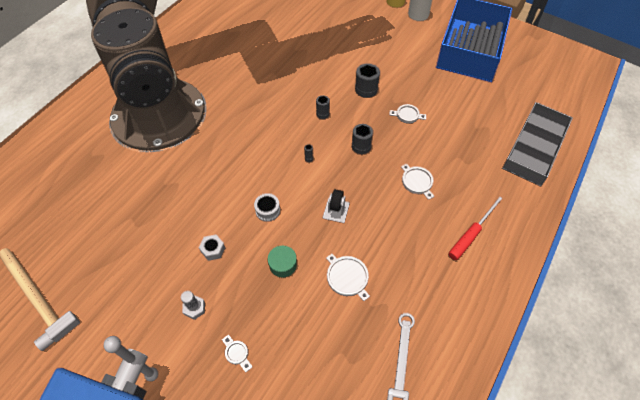

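View pics/side0.png

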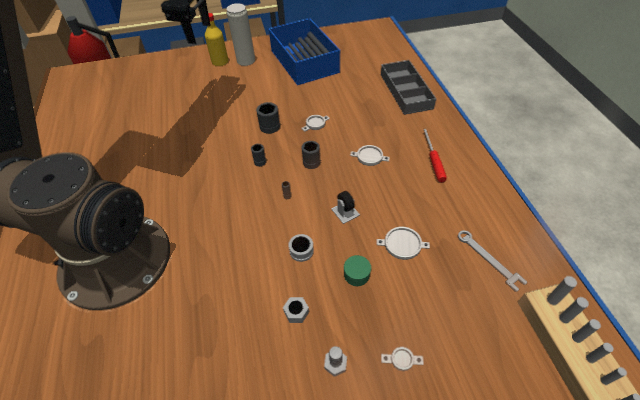

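View pics/wrist0.png

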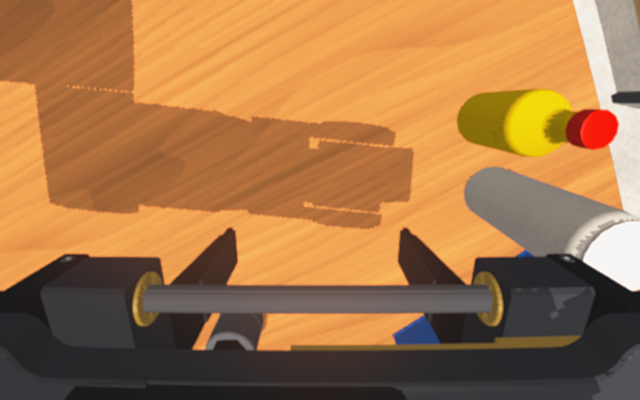

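The scene view shows the sockets at about (367,80), (362,138), (323,107) and (309,153). The nests are at (408,114), (418,180), (348,275) and (236,352), and the bolt and coupling are at (192,303) and (266,207). The side view agrees: sockets at (268,118), (311,154), (259,155), (286,190), nests at (316,122), (370,155), (403,242), (402,358). The wrist view shows only bench and bottles.

```bash
cat > m.py <<'E'
from h import *
S={'scene':[(309,153),(323,107),(362,138),(367,80)],'side':[(286,190),(259,155),(311,154),(268,118)]}
N={'scene':[(408,114),(418,180),(348,275),(236,352)],'side':[(316,122),(370,155),(403,242),(402,358)]}
H=[50,56,62,68]
def blob(m,p):
    n,l,st,ce=cv2.connectedComponentsWithStats(m.astype(np.uint8))
    win=l[p[1]-5:p[1]+6,p[0]-5:p[0]+6]; win=win[win>0]
    if len(win)==0: return None,None
    k=np.bincount(win).argmax(); cs,_=cv2.findContours((l==k).astype(np.uint8),0,1)
    h=cv2.convexHull(cs[0]); M=cv2.moments(h); return h.reshape(-1,2)+0., (M['m10']/M['m00'],M['m01']/M['m00'])
if __name__=='__main__':
  for n in S:
    c=look(n); f=c['frame'].astype(int); hsv=cv2.cvtColor(c['frame'],cv2.COLOR_RGB2HSV)
    dark=(f.max(2)<75); white=(hsv[...,1]<40)&(hsv[...,2]>150)
    for i,p in enumerate(S[n]):
        h,ce=blob(dark,p)
        if h is not None: print(n,'socket',i+1,pt(c,ce,H[i]/2)[0].round(1),'pix',np.round(ce),'min width mm',end=' '); q=pt(c,h,H[i]/2); print(np.round(min(cv2.minAreaRect(q[:,:2].astype(np.float32))[1]),1))
    for p in N[n]:
        k=cv2.morphologyEx(white.astype(np.uint8),cv2.MORPH_OPEN,cv2.getStructuringElement(2,(9,9)))
        h,ce=blob(k,p)
        if h is None: print('none',p);continue
        q=pt(c,h,10); print(n,'nest',p,pt(c,ce,10)[0].round(1),np.round(cv2.minAreaRect(q[:,:2].astype(np.float32))[1],1))
E
python3 m.py
```

```text
scene socket 1 [422.   83.5  25. ] pix [308. 153.] min width mm 16.7
scene socket 2 [372.9 224.6  28. ] pix [322. 107.] min width mm 30.9
scene socket 3 [515.4 172.2  31. ] pix [361. 143.] min width mm 45.0
scene socket 4 [431.  349.1  34. ] pix [366.  85.] min width mm 59.3
scene nest (408, 114) [560.8 337.3  10. ] [47.3 46.8]
scene nest (418, 180) [672.2 160.9  10. ] [65.6 62.6]
scene nest (348, 275) [ 656.4 -131.4   10. ] [82.8 84.9]
scene nest (236, 352) [ 562.3 -381.4   10. ] [38. 38.]
side socket 1 [420.1  83.3  25. ] pix [286. 190.] min width mm 17.5
side socket 2 [371.  224.4  28. ] pix [258. 155.] min width mm 31.7
side socket 3 [507.8 183.8  31. ] pix [311. 155.] min width mm 46.1
side socket 4 [421.4 362.9  34. ] pix [268. 118.] min width mm 60.9
side nest (316, 122) [557.6 337.1  10. ] [41.5 39. ]
side nest (370, 155) [668.7 159.8  10. ] [54.9 58.5]
side nest (403, 242) [ 651.9 -135.2   10. ] [75.1 75.8]
side nest (402, 358) [ 553.8 -383.4   10. ] [35.1 34.7]
```

Matching sizes puts nest2 at about (559,337), nest3 at (670,160), nest4 at (654,-133) and nest1 at (558,-382). I'll start with socket4 and take a wrist look above it.

```bash
cat >> h.py <<'E'
def go(x,y,z):
    s=env.state(); M=R.from_euler('xyz',s['tcp_rot']).as_matrix()
    print('t',round(s['t'],2),'pos',np.round(s['eef_pos'],1),'shift',(M.T@(np.array([x,y,z])-s['eef_pos'])).round(1),'yaw',round(s['tcp_rot'][2],3))
E
python3 -c "
from h import *
go(424,358,190)"
```

```text
t 0.25 pos [281.2 558.  174.8] shift [-217.6 -114.4  -15.2] yaw 2.675
```

Request:
{"fn": "arm_command", "kwargs": {"targets": [[-218,-114,-15,0,1],[-218,-114,-15,0,1],[-218,-114,-15,0,1],[-218,-114,-15,0,1],[-218,-114,-15,0,1]]}}

```text
t: 0.75
eef_pos: [425.6, 356.4, 190.3]
tcp_rot: [3.141, 0.0, 2.675]
ft_force: [1.4, -1.0, 0.0]
opening: 1.0
grip_force: 0.0
```

Request:
{"fn": "arm_command", "kwargs": {"targets": [[0,0,0,0,1],[0,0,0,0,1]]}}

```text
t: 0.95
eef_pos: [425.2, 357.6, 190.1]
tcp_rot: [3.141, -0.0, 2.672]
ft_force: [-0.1, 0.7, 1.0]
opening: 0.997
grip_force: 0.0
```

```bash
python3 -c "
from h import *
c=look('wrist','pics/w1.png');go(424,358,190);print(proj(c,[[424,358,68],[511,178,62],[372,224,56]]).round())"
```

```text
t 1.0 pos [424.5 358.3 190. ] shift [ 0.3 -0.5 -0. ] yaw 2.674
[[318. 180.]
 [220. 304.]
 [191. 190.]]
```

View pics/w1.png

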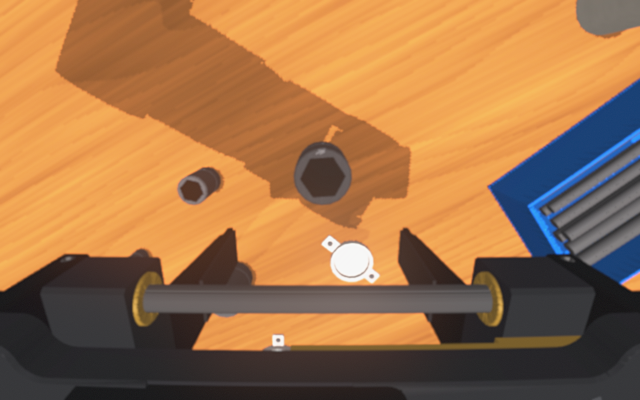

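Socket4's mouth is at (323,174), socket2's at (192,190) and nest2 at (351,261). All lie within a few pixels of the predictions.

```bash
python3 -c "
from h import *
import m
im=cv2.imread('pics/w1.png');c=look('wrist')
print('s4',pt(c,(323,174.5),68).round(1),'s2',pt(c,(191.5,190),56).round(1),'n2',pt(c,(351.5,261),11).round(1))
p=pt(c,(323,174.5),68)[0];go(p[0],p[1],26)"
```

```text
s4 [[420.7 366.4  68. ]] s2 [[371.9 225.1  56. ]] n2 [[557.1 342.7  11. ]]
t 1.05 pos [424.1 358.8 190. ] shift [  6.5   5.2 164. ] yaw 2.675
```

Request:
{"fn": "arm_command", "kwargs": {"targets": [[6,5,50,0,1],[6,5,100,0,1],[6,5,140,0,1],[6,5,164,0,1],[6,5,164,0,1]]}}

```text
t: 1.55
eef_pos: [419.1, 365.6, 23.0]
tcp_rot: [-3.137, -0.003, 2.677]
ft_force: [-0.1, 0.5, 0.4]
opening: 0.996
grip_force: 0.0
```

Request:
{"fn": "arm_command", "kwargs": {"targets": [[0,0,0,0,0.5],[0,0,0,0,0.5],[0,0,0,0,0.5],[0,0,0,0,0.5],[0,0,0,0,0.5]]}}

```text
t: 2.05
eef_pos: [421.7, 365.5, 26.8]
tcp_rot: [3.141, 0.001, 2.675]
ft_force: [-0.3, -0.6, 7.0]
opening: 0.644
grip_force: 30.0
```

Request:
{"fn": "arm_command", "kwargs": {"targets": [[0,0,-10,0,0.5],[0,0,-35,0,0.5],[0,0,-70,0,0.5],[-10,-7,-105,0,0.5],[-30,-21,-123,0,0.5]]}}

```text
t: 2.55
eef_pos: [438.7, 333.9, 151.8]
tcp_rot: [3.139, 0.001, 2.676]
ft_force: [0.5, -0.5, -8.1]
opening: 0.636
grip_force: 30.0
```

Request:
{"fn": "arm_command", "kwargs": {"targets": [[-25,-17,0,0,0.5],[-60,-42,0,0,0.5],[-100,-69,0,0,0.5],[-140,-97,0,0,0.5],[-180,-125,0,0,0.5]]}}

```text
t: 3.05
eef_pos: [543.3, 138.7, 149.1]
tcp_rot: [-3.141, -0.001, 2.675]
ft_force: [1.0, 0.4, -7.7]
opening: 0.64
grip_force: 30.0
```

Request:
{"fn": "arm_command", "kwargs": {"targets": [[-40,-28,0,0,0.5],[-80,-56,0,0,0.5],[-120,-84,0,0,0.5],[-160,-112,0,0,0.5],[-200,-139,0,0,0.5]]}}

```text
t: 3.55
eef_pos: [659.3, -75.5, 148.8]
tcp_rot: [-3.141, -0.002, 2.674]
ft_force: [0.8, 1.2, -7.6]
opening: 0.641
grip_force: 30.0
```

Request:
{"fn": "arm_command", "kwargs": {"targets": [[-35,-24,0,0,0.5],[-60,-42,0,0,0.5],[-76,-53,0,0,0.5],[-82,-56,0,0,0.5],[-82,-56,0,0,0.5]]}}

```text
t: 4.05
eef_pos: [707.0, -160.7, 148.2]
tcp_rot: [-3.142, -0.002, 2.674]
ft_force: [-0.8, 0.7, -7.9]
opening: 0.64
grip_force: 30.0
```

```bash
python3 -c "
from h import *
c=look('wrist','pics/w2.png');go(654,-133,150);print(proj(c,[[654,-133,12]]).round())"
```

```text
t 4.1 pos [ 706.7 -159.9  148.4] shift [59.2  0.2 -1.4] yaw 2.675
[[319. 123.]]
```

View pics/w2.png

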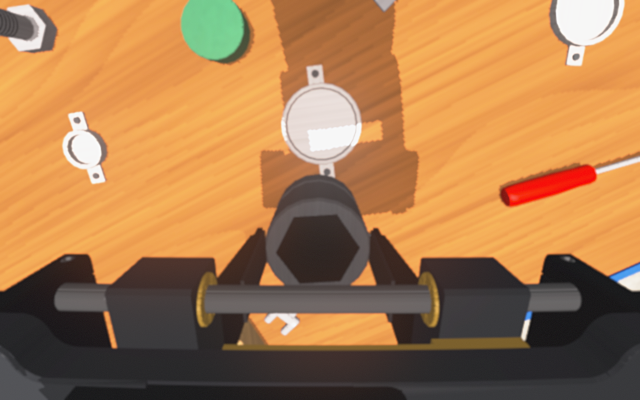

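Nest4's rim is centred at (321,123), and the held socket's mouth at (319,245). Nest1 is at (85,149) and the bolt shows at the upper left.

```bash
python3 -c "
from h import *
c=look('wrist');n=pt(c,(321,123),12)[0];o=pt(c,(319,246),190)[0];p=env.state()['eef_pos']
print('n4',n,'obj',o,'n1',pt(c,(85.5,149),11));go(n[0],n[1],70);go(*(n-o+p)[:2],31)"
```

```text
n4 [ 654.45249142 -129.73682277   12.        ] obj [ 706.65187259 -159.56215336  190.        ] n1 [[ 560.03622937 -375.91056676   11.        ]]
t 4.15 pos [ 706.7 -159.4  148.7] shift [59.9  3.  78.8] yaw 2.675
t 4.15 pos [ 706.7 -159.4  148.7] shift [ 59.9   3.2 117.8] yaw 2.675
```

Request:
{"fn": "arm_command", "kwargs": {"targets": [[25,1,0,0,0.5],[50,3,0,0,0.5],[60,3,0,0,0.5],[60,3,20,0,0.5],[60,3,50,0,0.5]]}}

```text
t: 4.65
eef_pos: [656.9, -130.2, 102.2]
tcp_rot: [3.14, 0.007, 2.676]
ft_force: [0.6, 0.6, -0.4]
opening: 0.511
grip_force: 0.0
```

Request:
{"fn": "arm_command", "kwargs": {"targets": [[0,0,25,0,0.5],[0,0,45,0,0.5],[0,0,57,0,0.5],[0,0,64,0,0.5],[0,0,67,0,0.5]]}}

```text
t: 5.15
eef_pos: [655.7, -130.7, 32.7]
tcp_rot: [3.141, 0.001, 2.675]
ft_force: [-5.8, 3.5, 27.5]
opening: 0.498
grip_force: 14.6
```

Request:
{"fn": "arm_command", "kwargs": {"targets": [[0,0,0,0,0.5],[0,0,0,0,0.5]]}}

```text
t: 5.35
eef_pos: [655.8, -130.9, 33.0]
tcp_rot: [3.141, 0.002, 2.675]
ft_force: [0.9, 0.2, -0.6]
opening: 0.498
grip_force: 0.0
```

The socket was lost during the sideways move. I'll stop, raise the arm and look.

Request:
{"fn": "arm_command", "kwargs": {"targets": [[0,0,-20,0,0.5],[0,0,-60,0,0.5],[0,0,-110,0,0.5],[0,0,-150,0,0.6],[0,0,-150,0,1]]}}

```text
t: 5.85
eef_pos: [657.6, -131.5, 189.0]
tcp_rot: [3.14, 0.01, 2.675]
ft_force: [-0.3, -0.0, -0.2]
opening: 0.613
grip_force: 0.0
```

```bash
python3 -c "
from h import *
c=look('wrist','pics/w3.png');go(654,-133,150)
a=look('scene');b=look('side');cv2.imwrite('pics/s3.png',np.hstack([cv2.resize(a['frame'][150:400,150:500],(400,286)),cv2.resize(b['frame'][150:400,200:550],(400,286))])[:,:,::-1])"
```

```text
t 5.9 pos [ 656.4 -131.2  185.7] shift [ 1.5 -2.8 35.6] yaw 2.675
```

View pics/w3.png

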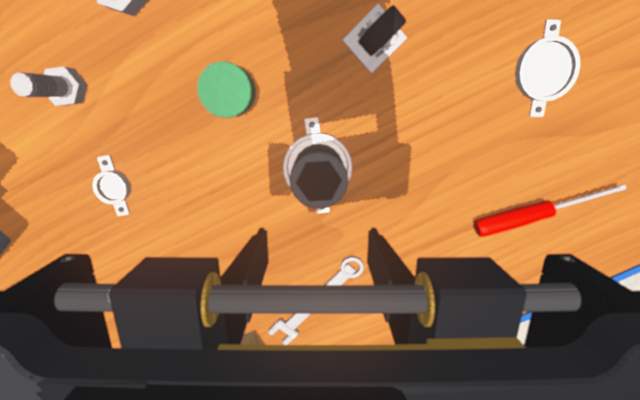

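View pics/s3.png

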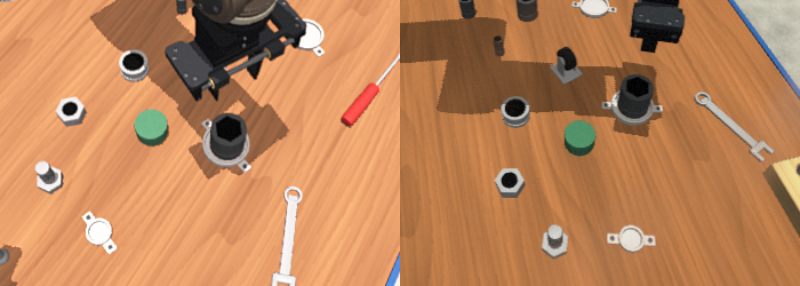

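Luckily socket4 is standing in nest4, with its mouth at wrist pixel (320,178). I'll check that it is inside the rim and level.

```bash
python3 -c "
from h import *
a=look('scene');b=look('side');w=look('wrist')
print('wrist top',pt(w,(320,179),72),'n1',pt(w,(110.5,186.5),11),'n3',pt(w,(547,69),11))
for c,x0,uv in ((a,150,(231,130)),(b,200,(638,88))):
  u=(uv[0]-(400 if x0==200 else 0))*350/400+x0; v=uv[1]*250/286+150
  print(pt(c,(u,v),72),proj(c,[[654.5,-129.7,72],[654.5,-129.7,80]]).round(),u,v)
o=np.hstack([cv2.resize(c['frame'][y:y+80,x:x+80],(400,400),interpolation=2) for c,x,y in ((a,308,225),(b,365,195))])
cv2.imwrite('pics/s4z.png',o[:,:,::-1])"
```

```text
wrist top [[ 650.74323915 -126.38524039   72.        ]] n1 [[ 553.27461772 -370.90598416   11.        ]] n3 [[664.91495581 157.45715879  11.        ]]
[[ 663.57841472 -130.23341827   72.        ]] [[348. 261.]
 [348. 259.]] 352.125 263.6363636363636
[[ 656.78141616 -134.24742102   72.        ]] [[407. 226.]
 [407. 223.]] 408.25 226.9230769230769
```

View pics/s4z.png

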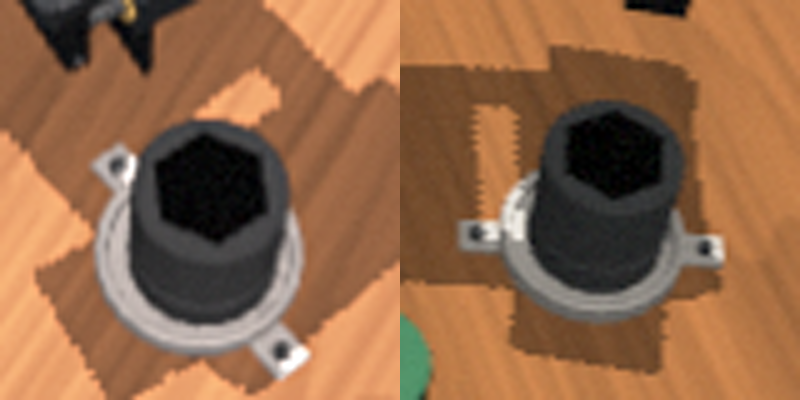

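Both views show socket4 upright with its base inside the nest4 ring, so it is seated. Socket3 is next.

Request:
{"fn": "arm_command", "kwargs": {"targets": [[40,31,-4,0,1],[80,63,-4,0,1],[119,94,-4,0,1],[158,124,-4,0,1],[197,155,-4,0,1]]}}

```text
t: 6.65
eef_pos: [548.0, 97.0, 185.1]
tcp_rot: [-3.141, -0.001, 2.674]
ft_force: [1.3, 0.3, 0.4]
opening: 0.998
grip_force: 0.0
```

Request:
{"fn": "arm_command", "kwargs": {"targets": [[30,23,0,0,1],[60,46,0,0,1],[73,57,0,0,1],[73,57,0,0,1],[73,57,0,0,1]]}}

```text
t: 7.15
eef_pos: [509.8, 179.1, 185.5]
tcp_rot: [-3.141, -0.001, 2.676]
ft_force: [0.4, -0.2, -0.7]
opening: 0.999
grip_force: 0.0
```

```bash
python3 -c "
from h import *
c=look('wrist','pics/w5.png');go(511,178,24);print(proj(c,[[511,178,62],[421,83,50]]).round())"
```

```text
t 7.2 pos [510.1 178.7 185.5] shift [-1.200e+00 -1.000e-01  1.615e+02] yaw 2.675
[[318. 182.]
 [202. 146.]]
```

View pics/w5.png

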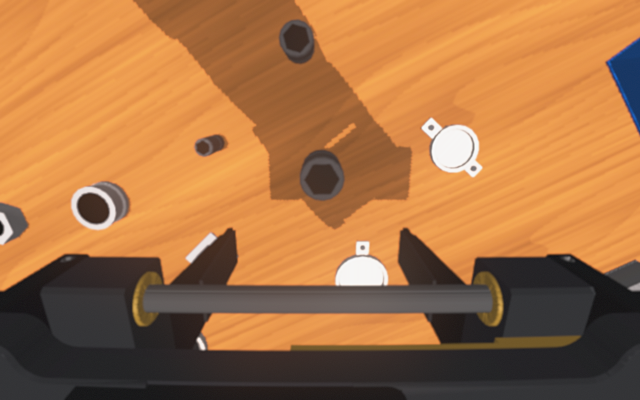

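Socket3's mouth is at (321,175), socket1's at (203,147), socket2's at (296,38) and nest2 at (454,148).

```bash
python3 -c "
from h import *
c=look('wrist');
for n,u,z in (('s3',(321,175.5),62),('s1',(203,147),50),('s2',(296,38),56),('n2',(454,148),11)): print(n,pt(c,u,z).round(1))
p=pt(c,(321,175.5),62)[0];go(p[0],p[1],21)"
```

```text
s3 [[506.5 184.1  62. ]]
s1 [[422.4  82.5  50. ]]
s2 [[373.4 223.5  56. ]]
n2 [[559.  339.5  11. ]]
t 7.25 pos [510.2 178.4 185.6] shift [  5.8   3.5 164.6] yaw 2.674
```

Request:
{"fn": "arm_command", "kwargs": {"targets": [[6,4,50,0,1],[6,4,100,0,1],[6,4,140,0,1],[6,4,160,0,1],[6,4,167,0,1]]}}

```text
t: 7.75
eef_pos: [505.6, 184.3, 16.7]
tcp_rot: [-3.139, -0.003, 2.673]
ft_force: [-0.1, -0.9, -0.7]
opening: 1.0
grip_force: 0.0
```

Request:
{"fn": "arm_command", "kwargs": {"targets": [[0,0,0,0,1],[0,0,0,0,0.3],[0,0,0,0,0.3],[0,0,0,0,0.3],[0,0,0,0,0.3]]}}

```text
t: 8.25
eef_pos: [506.6, 185.6, 19.7]
tcp_rot: [3.141, 0.001, 2.675]
ft_force: [0.2, 0.0, -0.8]
opening: 0.719
grip_force: 0.0
```

Request:
{"fn": "arm_command", "kwargs": {"targets": [[0,0,0,0,0.3],[0,0,0,0,0.3],[0,0,0,0,0.3]]}}

```text
t: 8.55
eef_pos: [506.4, 185.6, 19.2]
tcp_rot: [3.141, 0.0, 2.675]
ft_force: [-0.4, 0.4, 1.3]
opening: 0.502
grip_force: 30.0
```

Request:
{"fn": "arm_command", "kwargs": {"targets": [[0,0,-6,0,0.3],[0,0,-20,0,0.3],[0,0,-40,0,0.3],[0,0,-60,0,0.3],[0,0,-80,0,0.3]]}}

```text
t: 9.05
eef_pos: [505.8, 185.4, 99.7]
tcp_rot: [-3.141, -0.001, 2.675]
ft_force: [0.2, 0.1, -4.5]
opening: 0.497
grip_force: 30.0
```

Request:
{"fn": "arm_command", "kwargs": {"targets": [[0,0,-18,0,0.3],[0,0,-32,0,0.3],[0,0,-42,0,0.3],[-8,2,-46,0,0.3],[-24,5,-46,0,0.3]]}}

```text
t: 9.55
eef_pos: [530.0, 179.3, 145.4]
tcp_rot: [3.141, -0.0, 2.675]
ft_force: [0.4, -0.1, -4.5]
opening: 0.501
grip_force: 30.0
```

Request:
{"fn": "arm_command", "kwargs": {"targets": [[-24,5,0,0,0.3],[-48,11,0,0,0.3],[-72,16,0,0,0.3],[-96,22,0,0,0.3],[-120,27,0,0,0.3]]}}

```text
t: 10.05
eef_pos: [650.3, 148.7, 144.0]
tcp_rot: [-3.141, -0.001, 2.675]
ft_force: [-0.2, -0.1, -4.1]
opening: 0.496
grip_force: 30.0
```

Request:
{"fn": "arm_command", "kwargs": {"targets": [[-24,5,0,0,0.3],[-46,10,0,0,0.3],[-62,14,0,0,0.3],[-70,16,0,0,0.3],[-73,17,0,0,0.3]]}}

```text
t: 10.55
eef_pos: [722.4, 131.2, 143.8]
tcp_rot: [-3.141, -0.001, 2.674]
ft_force: [-0.6, 0.5, -4.4]
opening: 0.498
grip_force: 30.0
```

Request:
{"fn": "arm_command", "kwargs": {"targets": [[0,0,0,0,0.3]]}}

```text
t: 10.65
eef_pos: [721.8, 131.6, 144.4]
tcp_rot: [-3.141, -0.001, 2.675]
ft_force: [-0.9, 0.8, -4.7]
opening: 0.5
grip_force: 30.0
```

```bash
python3 -c "
from h import *
c=look('wrist','pics/w6.png');go(668,158,150);print(proj(c,[[668,158,12]]).round())"
```

```text
t 10.7 pos [721.6 131.8 144.7] shift [59.6 -0.7 -5.2] yaw 2.675
[[317. 123.]]
```

View pics/w6.png

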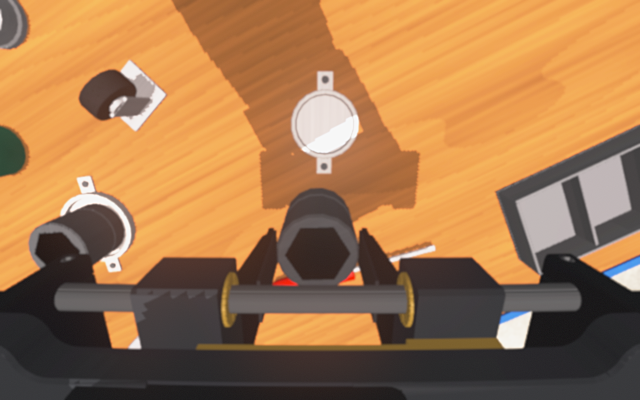

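Nest3 is at (325,123), with socket3 held upright, mouth at (317,254). Socket4 is still in its nest at the left.

```bash
python3 -c "
from h import *
c=look('wrist');n=pt(c,(325,123),12)[0];o=pt(c,(317,255),188)[0];p=env.state()['eef_pos']
print(n,o-p);go(*(n-o+p)[:2],23.5);go(n[0],n[1],23.5)"
```

```text
[671.08528013 165.59967449  12.        ] [ 3.76086623 -2.98066894 43.02593362]
t 10.75 pos [721.5 131.9 145. ] shift [ 64.8   8.4 121.5] yaw 2.675
t 10.75 pos [721.5 131.9 145. ] shift [ 60.1   7.5 121.5] yaw 2.675
```

Request:
{"fn": "arm_command", "kwargs": {"targets": [[6,1,0,0,0.3],[18,2,0,0,0.3],[32,4,0,0,0.3],[46,6,0,0,0.3],[56,7,0,0,0.3]]}}

```text
t: 11.25
eef_pos: [673.8, 164.3, 145.4]
tcp_rot: [3.141, -0.0, 2.676]
ft_force: [0.1, 1.1, -4.6]
opening: 0.501
grip_force: 30.0
```

Request:
{"fn": "arm_command", "kwargs": {"targets": [[5,1,0,0,0.3],[6,1,6,0,0.3],[6,1,18,0,0.3],[6,1,36,0,0.3],[6,1,56,0,0.3]]}}

```text
t: 11.75
eef_pos: [670.6, 166.2, 87.6]
tcp_rot: [3.142, 0.0, 2.674]
ft_force: [-0.1, 1.2, -3.7]
opening: 0.498
grip_force: 30.0
```

Request:
{"fn": "arm_command", "kwargs": {"targets": [[0,0,20,0,0.3],[0,0,38,0,0.3],[0,0,52,0,0.3],[0,0,60,0,0.3],[0,0,64,0,0.3]]}}

```text
t: 12.25
eef_pos: [670.2, 166.5, 24.0]
tcp_rot: [-3.141, -0.001, 2.675]
ft_force: [-0.3, -0.4, -4.0]
opening: 0.506
grip_force: 30.0
```

Request:
{"fn": "arm_command", "kwargs": {"targets": [[0,0,1,0,0.3],[0,0,1,0,0.3]]}}

```text
t: 12.45
eef_pos: [670.7, 166.7, 24.5]
tcp_rot: [3.141, 0.001, 2.675]
ft_force: [0.1, -1.2, -4.4]
opening: 0.497
grip_force: 30.0
```

Request:
{"fn": "arm_command", "kwargs": {"targets": [[0,0,1,0,0.3],[0,0,1.5,0,0.3],[0,0,2,0,0.3]]}}

```text
t: 12.75
eef_pos: [670.9, 166.8, 23.1]
tcp_rot: [3.141, 0.001, 2.675]
ft_force: [-1.7, -0.7, 7.1]
opening: 0.5
grip_force: 30.0
```

Request:
{"fn": "arm_command", "kwargs": {"targets": [[0,0,0,0,1],[0,0,0,0,1],[0,0,0,0,1],[0,0,0,0,1],[0,0,0,0,1]]}}

```text
t: 13.25
eef_pos: [670.4, 166.7, 22.0]
tcp_rot: [3.142, -0.0, 2.675]
ft_force: [-0.7, -0.5, 0.5]
opening: 0.856
grip_force: 0.0
```

Request:
{"fn": "arm_command", "kwargs": {"targets": [[0,0,-15,0,1],[0,0,-50,0,1],[0,0,-95,0,1],[0,0,-140,0,1],[0,0,-168,0,1]]}}

```text
t: 13.75
eef_pos: [671.1, 166.8, 195.2]
tcp_rot: [3.139, 0.004, 2.675]
ft_force: [0.1, 0.4, -1.0]
opening: 1.001
grip_force: 0.0
```

Request:
{"fn": "arm_command", "kwargs": {"targets": [[0,0,0,0,1]]}}

```text
t: 13.85
eef_pos: [672.0, 167.0, 196.2]
tcp_rot: [3.137, 0.007, 2.675]
ft_force: [0.1, 0.4, 0.1]
opening: 0.998
grip_force: 0.0
```

```bash
python3 -c "
from h import *
a=look('scene');b=look('side');w=look('wrist')
n=[671,166,66]
o=[]
for c in (a,b,w):
  u=proj(c,[n])[0]; x,y=int(u[0])-35,int(u[1])-35; print(x,y); o.append(cv2.resize(c['frame'][y:y+80,x:x+80],(260,260),interpolation=2))
cv2.imwrite('pics/s3z.png',np.hstack(o)[:,:,::-1]); go(372.5,224,190)"
```

```text
386 128
336 103
282 145
t 14.0 pos [669.9 166.6 189.9] shift [ 2.914e+02 -8.260e+01  1.000e-01] yaw 2.675
```

View pics/s3z.png

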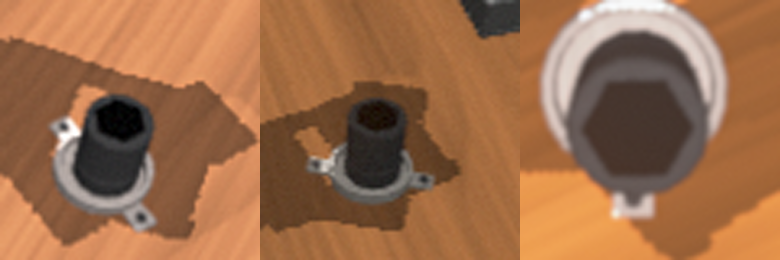

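Socket3 is upright inside nest3 in all three views. Next is socket2, whose four measurements agree within 3 mm.

Request:
{"fn": "arm_command", "kwargs": {"targets": [[45,-13,0,0,1],[90,-26,0,0,1],[135,-39,0,0,1],[180,-51,0,0,1],[225,-64,0,0,1]]}}

```text
t: 14.5
eef_pos: [438.1, 210.7, 188.9]
tcp_rot: [-3.14, -0.002, 2.675]
ft_force: [0.8, -0.2, -0.2]
opening: 1.0
grip_force: 0.0
```

Request:
{"fn": "arm_command", "kwargs": {"targets": [[40,-12,0,0,1],[60,-17,0,0,1],[66,-19,0,0,1],[66,-19,40,0,1],[66,-19,85,0,1]]}}

```text
t: 15.0
eef_pos: [374.4, 223.8, 104.7]
tcp_rot: [3.139, 0.002, 2.675]
ft_force: [1.2, 0.8, -1.8]
opening: 0.999
grip_force: 0.0
```

```bash
python3 -c "
from h import *
go(372.5,224.2,16)"
```

```text
t 15.0 pos [374.4 223.8 104.7] shift [ 2.1 -0.8 88.7] yaw 2.675
```

Request:
{"fn": "arm_command", "kwargs": {"targets": [[1,-1,40,0,1],[1,-1,70,0,0.7],[1,-1,84,0,0.7],[1,-1,89,0,0.7],[1,-1,89,0,0.2]]}}

```text
t: 15.5
eef_pos: [371.9, 222.8, 15.3]
tcp_rot: [-3.14, -0.001, 2.674]
ft_force: [0.5, -0.2, 0.3]
opening: 0.718
grip_force: 0.0
```

Request:
{"fn": "arm_command", "kwargs": {"targets": [[0,0,0,0,0.2],[0,0,0,0,0.2],[0,0,0,0,0.2],[0,0,0,0,0.2],[0,0,0,0,0.2]]}}

```text
t: 16.0
eef_pos: [373.4, 224.0, 16.9]
tcp_rot: [3.138, 0.003, 2.674]
ft_force: [2.9, 7.7, 15.6]
opening: 0.298
grip_force: 7.9
```

Request:
{"fn": "arm_command", "kwargs": {"targets": [[0,0,0,0,0.2],[0,0,0,0,0.2],[0,0,0,0,0.2]]}}

```text
t: 16.3
eef_pos: [375.3, 225.1, 17.9]
tcp_rot: [3.134, 0.006, 2.674]
ft_force: [3.0, 10.0, 20.0]
opening: 0.203
grip_force: 10.7
```

The fingers closed past 35 mm, so this is not a good grasp. I'll open in place, lift and look.

Request:
{"fn": "arm_command", "kwargs": {"targets": [[0,0,0,0,0.5],[0,0,0,0,0.8],[0,0,0,0,1],[0,0,0,0,1],[0,0,0,0,1]]}}

```text
t: 16.8
eef_pos: [371.6, 222.9, 16.0]
tcp_rot: [-3.141, -0.0, 2.675]
ft_force: [-0.4, 0.0, 0.5]
opening: 0.564
grip_force: 0.0
```

Request:
{"fn": "arm_command", "kwargs": {"targets": [[0,0,0,0,1],[0,0,0,0,1],[0,0,-15,0,1],[0,0,-60,0,1],[0,0,-110,0,1]]}}

```text
t: 17.3
eef_pos: [370.9, 222.6, 126.5]
tcp_rot: [-3.139, -0.002, 2.675]
ft_force: [0.3, 0.4, 0.1]
opening: 0.968
grip_force: 0.0
```

Request:
{"fn": "arm_command", "kwargs": {"targets": [[0,0,-40,0,1],[0,0,-62,0,1],[0,0,-62,0,1],[0,0,-62,0,1]]}}

```text
t: 17.7
eef_pos: [371.5, 223.0, 187.7]
tcp_rot: [3.141, 0.0, 2.675]
ft_force: [0.0, -0.3, -0.4]
opening: 1.001
grip_force: 0.0
```

```bash
python3 -c "
from h import *
c=look('wrist');go(372,224,190)
a=look('scene');b=look('side')
o=np.vstack([cv2.resize(c['frame'],(560,350)),np.hstack([cv2.resize(a['frame'][50:200,250:430],(280,233)),cv2.resize(b['frame'][80:230,200:380],(280,233))])])
cv2.imwrite('pics/w7.png',o[:,:,::-1])"
```

```text
t 17.75 pos [371.2 222.8 187.1] shift [-0.1  1.4 -3. ] yaw 2.675
```

View pics/w7.png

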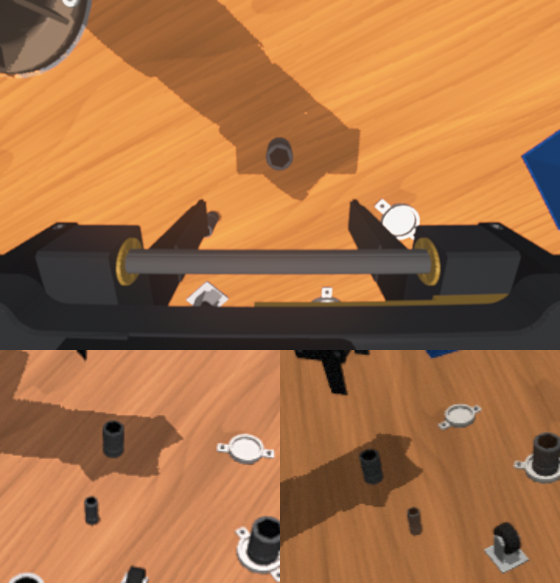

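Socket2 still stands upright, with its mouth at about wrist (319,177). It was squeezed out of the pads without tipping. I'll measure it numerically in all three views.

```bash
cat > q.py <<'E'
from h import *
def sock(c,guess,h,z0=0,dia=35):
    # dark silhouette: project whole-cylinder hull centroid by prediction difference
    g=np.array(guess,float); f=c['frame']; dark=(cv2.cvtColor(f,cv2.COLOR_RGB2HSV)[...,1]<110)&(f.max(2)<110)
    k=cv2.morphologyEx(dark.astype(np.uint8),2,np.ones((3,3)))
    p0=proj(c,[[g[0],g[1],z0+h/2]])[0].astype(int)
    n,l=cv2.connectedComponents(k); w=l[p0[1]-4:p0[1]+5,p0[0]-4:p0[0]+5]; w=w[w>0]
    if len(w)==0: return None
    m=l==np.bincount(w).argmax(); cs,_=cv2.findContours(m.astype(np.uint8),0,1); hu=cv2.convexHull(cs[0]); A=cv2.moments(hu)
    obs=np.array([A['m10'],A['m01']])/A['m00']
    a=np.linspace(0,2*np.pi,60); r=dia/2
    for _ in range(3):
        P=np.vstack([np.c_[g[0]+r*np.cos(a),g[1]+r*np.sin(a),0*a+zz] for zz in (z0,z0+h)])
        B=cv2.moments(cv2.convexHull(proj(c,P).astype(np.float32))); pr=np.array([B['m10'],B['m01']])/B['m00']
        zc=z0+h/2; g=g+(pt(c,obs,zc)[0]-pt(c,pr,zc)[0])[:2]
    return g.round(1), round(A['m00']/B['m00'],2), obs.round(1)
E
python3 - <<'E'
from q import *
for n in ('scene','side','wrist'):
    c=look(n); print(n,'s2',sock(c,(372,224),56,0,35),'s1',sock(c,(422,83),50,0,21) if n!='wrist' else '')
print('mouth',pt(c,(319,177),56)); go(372,224,16)
E
```

```text
scene s2 (array([374.4, 222.7]), 0.76, array([322.5, 107.8])) s1 (array([424.1,  80.7]), 0.58, array([308.5, 154.1]))
side s2 (array([371.6, 218.7]), 0.69, array([258.8, 156. ])) s1 (array([419.7,  85.7]), 0.25, array([285.5, 189. ]))
wrist s2 (array([372.8, 223.8]), 0.84, array([319.3, 176.1])) s1 
mouth [[369.69435721 224.89048836  56.        ]]
t 18.0 pos [371.5 222.9 187.2] shift [-1.000e-01  1.400e+00  1.712e+02] yaw 2.675
```

Run:
```python
from h import *
c=look('wrist'); c['T']=np.array(c['hand_eye']); print(c['T'].round(3))
for x in (-20,-10,0,10,20): print(x,proj(c,[[x,-47.5,0],[x,47.5,0],[x,-47.5,-19],[x,47.5,-19],[x,-59.5,0],[x,59.5,0]]).round().astype(int).tolist())
f=c['frame'].max(2).astype(int)
for r in range(222,262,4): print(r,''.join('#' if v<70 else '.' for v in f[r,195:255]))
c=look('wrist'); print(proj(c,[[371.5,224,56],[371.5,224,0]]))
```

```text
[[-1.00000e-03 -9.60000e-01 -2.82000e-01  7.88350e+01]
 [ 1.00000e+00 -1.00000e-03  0.00000e+00 -7.89000e-01]
 [-1.00000e-03 -2.82000e-01  9.60000e-01 -2.09207e+02]
 [ 0.00000e+00  0.00000e+00  0.00000e+00  1.00000e+00]]
-20 [[253, 247], [384, 247], [247, 259], [390, 259], [236, 247], [400, 247]]
-10 [[252, 234], [385, 234], [246, 246], [391, 245], [235, 234], [402, 234]]
0 [[251, 221], [386, 221], [245, 231], [392, 231], [234, 221], [403, 221]]
10 [[250, 208], [387, 208], [244, 217], [393, 217], [233, 208], [404, 207]]
20 [[249, 194], [387, 194], [243, 202], [394, 202], [232, 194], [405, 194]]
222 ............................................................
226 ............................................................
230 ............................................................
234 ............................................................
238 ............................................................
242 ............................................................
246 ................#...........................................
250 ............#...............................................
254 ........####.#######........................................
258 ...################..........#..............................
[[318.83442625 178.57559346]
 [318.64906385 168.7239682 ]]
```

Run:
```python
from h import *
c=look('wrist'); c['T']=np.array(c['hand_eye'])
hsv=cv2.cvtColor(c['frame'],cv2.COLOR_RGB2HSV)
for r in range(222,272,4): print(r,''.join('#' if s<110 else '.' for s in hsv[r,195:255,1]),''.join('#' if s<110 else '.' for s in hsv[r,385:440,1]))
for z in (0,-15,-30,-40,-50):
  print(z,[proj(c,[[x,y,z] for y in (-59.5,-47.5,47.5,59.5)]).round().astype(int).tolist() for x in (10,-6)])
```

```text
222 ............................................................ .......................................................
226 ............................................................ .......................................................
230 ............................................................ ....................##.........................########
234 ............................................................ .................########..................############
238 ............................................................ ................################.............##########
242 ...............................................#............ ................####################.............######
246 .........................................#############...... ...............#########################............###
250 ..........................................############...... ...............##############################......####
254 ..........................................##########........ ...............########################################
258 .......
[... 295 characters left out ...]
 .................######################################
270 ............#..........................####................. ...................####################################
0 [[[233, 208], [250, 208], [387, 208], [404, 207]], [[235, 229], [252, 229], [385, 229], [402, 229]]]
-15 [[[227, 215], [245, 215], [391, 215], [410, 215]], [[229, 238], [247, 238], [390, 237], [408, 237]]]
-30 [[[220, 223], [240, 223], [397, 223], [417, 223]], [[223, 247], [242, 247], [395, 247], [414, 247]]]
-40 [[[215, 229], [236, 229], [401, 229], [422, 229]], [[218, 255], [238, 255], [399, 254], [419, 254]]]
-50 [[[210, 236], [232, 236], [406, 236], [428, 236]], [[213, 263], [234, 263], [403, 263], [425, 262]]]
```

The evidence now fits one explanation. The fingertips appear about 40 mm above the nominal TCP, which matches the upward force at TCP z≈16 on a 56 mm socket and the shallow grips on sockets 3 and 4. I'll grasp socket2 lower, at TCP z≈0, watching the force as I descend.

Request:
{"fn": "arm_command", "kwargs": {"targets": [[0,1,50,0,1],[0,1,100,0,1],[0,1,140,0,1],[0,1,160,0,1],[0,1,168,0,1]]}}

```text
t: 18.65
eef_pos: [371.4, 223.6, 18.1]
tcp_rot: [-3.139, -0.002, 2.675]
ft_force: [0.2, 0.4, 0.7]
opening: 0.998
grip_force: 0.0
```

Request:
{"fn": "arm_command", "kwargs": {"targets": [[0,0,6,0,0.7],[0,0,11,0,0.7],[0,0,16,0,0.7],[0,0,18,0,0.7],[0,0,18,0,0.7]]}}

```text
t: 19.15
eef_pos: [372.3, 224.0, 2.2]
tcp_rot: [3.141, 0.0, 2.675]
ft_force: [-0.2, 0.5, -0.5]
opening: 0.713
grip_force: 0.0
```

Request:
{"fn": "arm_command", "kwargs": {"targets": [[0,0,0,0,0.2],[0,0,0,0,0.2],[0,0,0,0,0.2],[0,0,0,0,0.2],[0,0,0,0,0.2]]}}

```text
t: 19.65
eef_pos: [372.3, 224.0, 2.1]
tcp_rot: [3.141, 0.0, 2.675]
ft_force: [0.2, -0.5, -0.7]
opening: 0.362
grip_force: 30.0
```

The grip on socket2 is solid at 34.4 mm with no stray force, which confirms the short fingertips. I'll lift it and go to nest2.

Request:
{"fn": "arm_command", "kwargs": {"targets": [[0,0,-8,0,0.2],[0,0,-28,0,0.2],[0,0,-55,0,0.2],[0,0,-85,0,0.2],[0,0,-110,0,0.2]]}}

```text
t: 20.15
eef_pos: [372.0, 223.9, 113.9]
tcp_rot: [3.141, 0.0, 2.675]
ft_force: [1.0, -0.6, -1.9]
opening: 0.361
grip_force: 30.0
```

Request:
{"fn": "arm_command", "kwargs": {"targets": [[-4,4,-10,0,0.2],[-16,17,-14,0,0.2],[-33,36,-14,0,0.2],[-51,55,-14,0,0.2],[-69,75,-14,0,0.2]]}}

```text
t: 20.65
eef_pos: [468.2, 260.0, 126.6]
tcp_rot: [-3.142, -0.0, 2.675]
ft_force: [-0.4, -0.0, -1.9]
opening: 0.361
grip_force: 30.0
```

Request:
{"fn": "arm_command", "kwargs": {"targets": [[-20,22,0,0,0.2],[-40,43,0,0,0.2],[-60,65,0,0,0.2],[-80,86,0,0,0.2],[-94,101,0,0,0.2]]}}

```text
t: 21.15
eef_pos: [598.1, 308.1, 126.2]
tcp_rot: [-3.141, -0.0, 2.675]
ft_force: [-0.1, 0.4, -2.2]
opening: 0.363
grip_force: 30.0
```

Request:
{"fn": "arm_command", "kwargs": {"targets": [[-8,9,0,0,0.2],[-11,12,0,0,0.2],[-11,12,0,0,0.2],[-11,12,0,0,0.2]]}}

```text
t: 21.55
eef_pos: [611.5, 313.3, 126.2]
tcp_rot: [-3.141, -0.0, 2.675]
ft_force: [-0.5, -0.8, -1.7]
opening: 0.361
grip_force: 30.0
```

```bash
cat >> q.py <<'E'
def nest(c,guess,do):
    hsv=cv2.cvtColor(c['frame'],cv2.COLOR_RGB2HSV); w=((hsv[...,1]<70)&(hsv[...,2]>120)).astype(np.uint8)
    u=proj(c,[[*guess,8]])[0]; v=proj(c,[[guess[0]+do/2,guess[1],8],[guess[0],guess[1]+do/2,8]])
    r=int(max(np.linalg.norm(v-u,axis=1))); k=max(3,int(.8*r)|1)
    w=cv2.morphologyEx(cv2.morphologyEx(w,3,np.ones((5,5))),2,cv2.getStructuringElement(2,(k,k)))
    n,l,st,ce=cv2.connectedComponentsWithStats(w); i=1+np.argmin(np.linalg.norm(ce[1:]-u,axis=1))
    cs,_=cv2.findContours((l==i).astype(np.uint8),0,1); q=pt(c,cs[0],10)[:,:2].astype(np.float32)
    return pt(c,ce[i],10)[0].round(1),np.round(cv2.minAreaRect(q)[1],1),u.round(),ce[i].round(1)
E
python3 - <<'E'
from q import *
c=look('wrist','pics/w8.png'); print('n2',nest(c,(559,340),58)); go(559,340,6)
E
```

```text
n2 (array([559.2, 341. ,  10. ]), array([56.6, 57.2]), array([318., 125.]), array([319.1, 124.9]))
t 21.6 pos [611.5 313.3 126.3] shift [ 58.9   0.2 120.3] yaw 2.675
```

Nest2 measures 57 mm across at (559,341), which is its true size, so I'll place socket2.

Request:
{"fn": "arm_command", "kwargs": {"targets": [[6,0,0,0,0.2],[18,0,0,0,0.2],[32,1,0,0,0.2],[46,1,0,0,0.2],[56,1,0,0,0.2]]}}

```text
t: 22.1
eef_pos: [561.0, 340.5, 126.2]
tcp_rot: [3.142, -0.0, 2.676]
ft_force: [-0.0, -0.2, -1.7]
opening: 0.363
grip_force: 30.0
```

Request:
{"fn": "arm_command", "kwargs": {"targets": [[3,0,0,0,0.2],[3,0,6,0,0.2],[3,0,22,0,0.2],[3,0,44,0,0.2],[3,0,66,0,0.2]]}}

```text
t: 22.6
eef_pos: [560.4, 340.7, 59.0]
tcp_rot: [3.141, 0.0, 2.674]
ft_force: [-0.2, -0.9, -1.6]
opening: 0.36
grip_force: 30.0
```

Request:
{"fn": "arm_command", "kwargs": {"targets": [[0,0,20,0,0.2],[0,0,36,0,0.2],[0,0,46,0,0.2],[0,0,51,0,0.2],[0,0,53,0,0.2]]}}

```text
t: 23.1
eef_pos: [560.2, 340.9, 6.8]
tcp_rot: [-3.142, -0.0, 2.675]
ft_force: [-0.6, 0.2, -1.7]
opening: 0.36
grip_force: 30.0
```

Request:
{"fn": "arm_command", "kwargs": {"targets": [[0,0,0,0,0.2],[0,0,1,0,0.2]]}}

```text
t: 23.3
eef_pos: [560.4, 341.2, 6.8]
tcp_rot: [3.14, 0.001, 2.675]
ft_force: [-1.3, 1.2, -1.8]
opening: 0.364
grip_force: 30.0
```

Request:
{"fn": "arm_command", "kwargs": {"targets": [[0,0,1,0,0.2],[0,0,1,0,0.6],[0,0,1,0,1],[0,0,1,0,1],[0,0,1,0,1]]}}

```text
t: 23.8
eef_pos: [560.0, 341.0, 5.1]
tcp_rot: [3.141, 0.0, 2.675]
ft_force: [0.8, -0.1, 0.9]
opening: 0.64
grip_force: 0.0
```

Request:
{"fn": "arm_command", "kwargs": {"targets": [[0,0,0,0,0.8],[0,0,-15,0,0.8],[0,0,-60,0,0.8],[0,0,-110,0,0.8],[0,0,-155,0,0.8]]}}

```text
t: 24.3
eef_pos: [559.9, 341.0, 163.5]
tcp_rot: [3.141, 0.001, 2.675]
ft_force: [0.4, 0.2, -0.2]
opening: 0.8
grip_force: 0.0
```

Request:
{"fn": "arm_command", "kwargs": {"targets": [[1,-40,-20,0,0.8],[2,-85,-20,0,0.8],[3,-130,-20,0,0.8],[4,-175,-20,0,0.8],[5,-220,-20,0,0.8]]}}

```text
t: 24.8
eef_pos: [455.5, 145.5, 181.1]
tcp_rot: [3.141, 0.001, 2.675]
ft_force: [1.2, -0.8, -0.6]
opening: 0.8
grip_force: 0.0
```

Request:
{"fn": "arm_command", "kwargs": {"targets": [[1,-40,0,0,0.8],[2,-65,0,0,0.8],[2,-72,0,0,0.8],[2,-72,0,0,0.8],[2,-72,0,0,0.8]]}}

```text
t: 25.3
eef_pos: [423.1, 83.9, 180.5]
tcp_rot: [3.141, 0.001, 2.675]
ft_force: [0.1, -0.2, -0.3]
opening: 0.796
grip_force: 0.0
```

Run:
```python
from q import *
o=[]
for n in ('scene','side','wrist'):
    c=look(n); print(n,'s1',sock(c,(422,83),50,0,21)); 
    P=[559,341,55] if n!='wrist' else [422,83,40]
    print(n,'s2',sock(c,(559,341),56,4,35)) if n!='wrist' else 0
    x,y=(proj(c,[P])[0]-35).astype(int); o.append(cv2.resize(c['frame'][y:y+80,x:x+80],(260,260),interpolation=2)); 
print(x,y); cv2.imwrite('pics/s2z.png',np.hstack(o)[:,:,::-1]); go(422,83,-8)
```

```text
scene s1 (array([424.7,  79.8]), 0.55, array([308.5, 154.4]))
scene s2 (array([562.8, 338. ]), 0.71, array([409.6, 107.6]))
side s1 (array([418.5,  81.2]), 0.28, array([285.4, 190.4]))
side s2 (array([557.3, 334.5]), 0.7, array([315.3, 116.3]))
wrist s1 (array([422. ,  82.2]), 0.75, array([316. , 175.5]))
281 141
t 25.45 pos [422.7  84.1 180. ] shift [ 1.00e-01 -1.40e+00  1.88e+02] yaw 2.676
```

View pics/s2z.png

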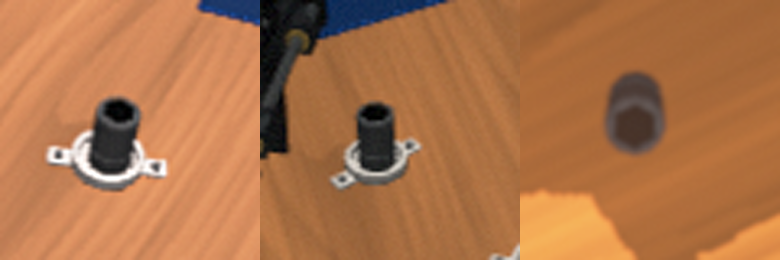

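Socket2 is upright inside nest2, and socket1 is centred under the tool, so I'll grasp it at TCP z≈-8.

Request:
{"fn": "arm_command", "kwargs": {"targets": [[0,-2,50,0,0.8],[0,-2,100,0,0.6],[0,-2,145,0,0.6],[0,-2,170,0,0.6],[0,-2,178,0,0.6]]}}

```text
t: 25.95
eef_pos: [420.4, 82.0, -0.4]
tcp_rot: [-3.14, -0.004, 2.676]
ft_force: [-0.0, 0.4, 0.5]
opening: 0.608
grip_force: 0.0
```

Request:
{"fn": "arm_command", "kwargs": {"targets": [[0,0,5,0,0.5],[0,0,9,0,0.5],[0,0,10,0,0.5],[0,0,10,0,0.4],[0,0,10,0,0.05]]}}

```text
t: 26.45
eef_pos: [421.8, 81.6, -7.3]
tcp_rot: [3.141, 0.001, 2.675]
ft_force: [0.6, -0.6, 0.3]
opening: 0.382
grip_force: 0.0
```

Request:
{"fn": "arm_command", "kwargs": {"targets": [[0,0,0,0,0.05],[0,0,0,0,0.05],[0,0,0,0,0.05],[0,0,0,0,0.05],[0,0,0,0,0.05]]}}

```text
t: 26.95
eef_pos: [421.6, 81.6, -7.8]
tcp_rot: [3.141, 0.0, 2.675]
ft_force: [-0.3, -0.7, 5.2]
opening: 0.214
grip_force: 29.9
```

Request:
{"fn": "arm_command", "kwargs": {"targets": [[0,0,-8,0,0.05],[0,0,-28,0,0.05],[0,0,-60,0,0.05],[0,0,-95,0,0.05],[0,0,-125,0,0.05]]}}

```text
t: 27.45
eef_pos: [421.1, 81.6, 119.0]
tcp_rot: [3.141, 0.0, 2.675]
ft_force: [0.1, -0.3, -1.4]
opening: 0.216
grip_force: 29.9
```

Request:
{"fn": "arm_command", "kwargs": {"targets": [[-5,-4,-12,0,0.05],[-20,-18,-18,0,0.05],[-43,-38,-18,0,0.05],[-67,-60,-18,0,0.05],[-91,-81,-18,0,0.05]]}}

```text
t: 27.95
eef_pos: [466.2, -32.8, 135.5]
tcp_rot: [3.141, -0.0, 2.675]
ft_force: [1.0, 0.4, -1.6]
opening: 0.215
grip_force: 29.9
```

Request:
{"fn": "arm_command", "kwargs": {"targets": [[-24,-22,0,0,0.05],[-48,-43,0,0,0.05],[-72,-65,0,0,0.05],[-96,-86,0,0,0.05],[-120,-108,0,0,0.05]]}}

```text
t: 28.45
eef_pos: [524.8, -183.3, 135.4]
tcp_rot: [3.141, -0.001, 2.675]
ft_force: [0.3, -0.2, -1.6]
opening: 0.217
grip_force: 29.9
```

Request:
{"fn": "arm_command", "kwargs": {"targets": [[-24,-22,0,0,0.05],[-48,-43,0,0,0.05],[-72,-65,0,0,0.05],[-96,-86,0,0,0.05],[-120,-108,0,0,0.05]]}}

```text
t: 28.95
eef_pos: [583.4, -333.5, 135.3]
tcp_rot: [3.141, -0.001, 2.675]
ft_force: [0.3, 0.1, -0.9]
opening: 0.214
grip_force: 29.9
```

Request:
{"fn": "arm_command", "kwargs": {"targets": [[-24,-21,0,0,0.05],[-42,-38,0,0,0.05],[-54,-48,0,0,0.05],[-59,-52,0,0,0.05],[-59,-52,0,0,0.05]]}}

```text
t: 29.45
eef_pos: [612.4, -405.7, 134.8]
tcp_rot: [3.141, -0.001, 2.674]
ft_force: [-0.9, -0.6, -1.3]
opening: 0.213
grip_force: 29.9
```

Request:
{"fn": "arm_command", "kwargs": {"targets": [[0,0,0,0,0.05]]}}

```text
t: 29.55
eef_pos: [612.3, -404.8, 135.0]
tcp_rot: [3.141, -0.001, 2.675]
ft_force: [-0.7, -0.5, -0.5]
opening: 0.216
grip_force: 29.9
```

Run:
```python
from q import *
c=look('wrist','pics/w9.png'); r=nest(c,(558,-378),44); print('n1',r); go(r[0][0],r[0][1],-4)
```

```text
n1 (array([ 556.8, -380.9,   10. ]), array([46.5, 42.1]), array([317., 123.]), array([314.3, 123.4]))
t 29.6 pos [ 612.4 -404.6  135.2] shift [ 60.3  -3.9 139.2] yaw 2.675
```

Nest1 is at (557,-381) and about 44 mm across, matching both fixed cameras. Now placing socket1.

Request:
{"fn": "arm_command", "kwargs": {"targets": [[6,0,0,0,0.05],[18,-1,0,0,0.05],[34,-2,0,0,0.05],[48,-3,0,0,0.05],[57,-4,0,0,0.05]]}}

```text
t: 30.1
eef_pos: [558.9, -382.5, 135.4]
tcp_rot: [3.141, -0.0, 2.675]
ft_force: [0.5, 0.3, -1.2]
opening: 0.211
grip_force: 29.9
```

Request:
{"fn": "arm_command", "kwargs": {"targets": [[3,0,0,0,0.05],[3,0,8,0,0.05],[3,0,28,0,0.05],[3,0,55,0,0.05],[3,0,80,0,0.05]]}}

```text
t: 30.6
eef_pos: [557.6, -382.1, 53.4]
tcp_rot: [3.141, 0.0, 2.675]
ft_force: [0.1, -1.1, -0.7]
opening: 0.213
grip_force: 29.9
```

Request:
{"fn": "arm_command", "kwargs": {"targets": [[0,0,22,0,0.05],[0,0,40,0,0.05],[0,0,51,0,0.05],[0,0,56,0,0.05],[0,0,58,0,0.05]]}}

```text
t: 31.1
eef_pos: [557.5, -382.2, -3.3]
tcp_rot: [3.141, -0.0, 2.675]
ft_force: [-0.2, 0.1, -0.1]
opening: 0.214
grip_force: 29.9
```

Request:
{"fn": "arm_command", "kwargs": {"targets": [[0,0,1,0,0.05],[0,0,1,0,0.05]]}}

```text
t: 31.3
eef_pos: [557.6, -382.4, -3.3]
tcp_rot: [-3.141, 0.001, 2.675]
ft_force: [-0.3, 0.1, -0.6]
opening: 0.21
grip_force: 29.9
```

Request:
{"fn": "arm_command", "kwargs": {"targets": [[0,0,1,0,0.05],[0,0,1,0,0.3],[0,0,1,0,0.6],[0,0,1,0,0.6],[0,0,1,0,0.6]]}}

```text
t: 31.8
eef_pos: [557.3, -382.1, -5.0]
tcp_rot: [3.141, -0.0, 2.675]
ft_force: [0.6, -1.0, -0.7]
opening: 0.49
grip_force: 0.0
```

Request:
{"fn": "arm_command", "kwargs": {"targets": [[0,0,0,0,0.6],[0,0,-15,0,0.6],[0,0,-60,0,0.6],[0,0,-110,0,0.6],[0,0,-155,0,0.6]]}}

```text
t: 32.3
eef_pos: [557.3, -382.1, 153.4]
tcp_rot: [-3.141, 0.001, 2.675]
ft_force: [1.0, 0.5, -1.3]
opening: 0.602
grip_force: 0.0
```

Request:
{"fn": "arm_command", "kwargs": {"targets": [[-30,0,-20,0,0.6],[-60,0,-20,0,0.6],[-60,0,-20,0,0.6],[-60,0,-20,0,0.6]]}}

```text
t: 32.7
eef_pos: [610.6, -408.9, 170.2]
tcp_rot: [3.141, -0.001, 2.675]
ft_force: [-0.1, 0.2, -0.3]
opening: 0.601
grip_force: 0.0
```

Run:
```python
from q import *
a=look('scene');b=look('side'); o=[]
for P in ([557,-381,45],[654,-130,50],[671,166,50],[559,341,50],):
    col=[]
    for c in (a,b):
        x,y=(proj(c,[P])[0]-35).astype(int); x=min(max(x,0),560);y=min(max(y,0),320); col.append(cv2.resize(c['frame'][y:y+80,x:x+80],(200,200),interpolation=2))
    o.append(np.vstack(col))
col=np.vstack([cv2.resize(a['frame'],(400,250)),]); col=np.hstack([col,cv2.resize(b['frame'],(400,150+100))])
cv2.imwrite('pics/fin.png',np.vstack([np.hstack(o)[:,:800],col])[:600,:,::-1]); print(env.state()['t'],env.state()['eef_pos'])
```

```text
32.8 [ 610.11361088 -408.73711432  170.10530476]
```

```bash
python3 -c "
import cv2;i=cv2.imread('pics/fin.png');cv2.imwrite('pics/fin.png',cv2.resize(i,(736,552))) if max(i.shape)>800 else print(i.shape)"
```

```text
(600, 800, 3)
```

View pics/fin.png

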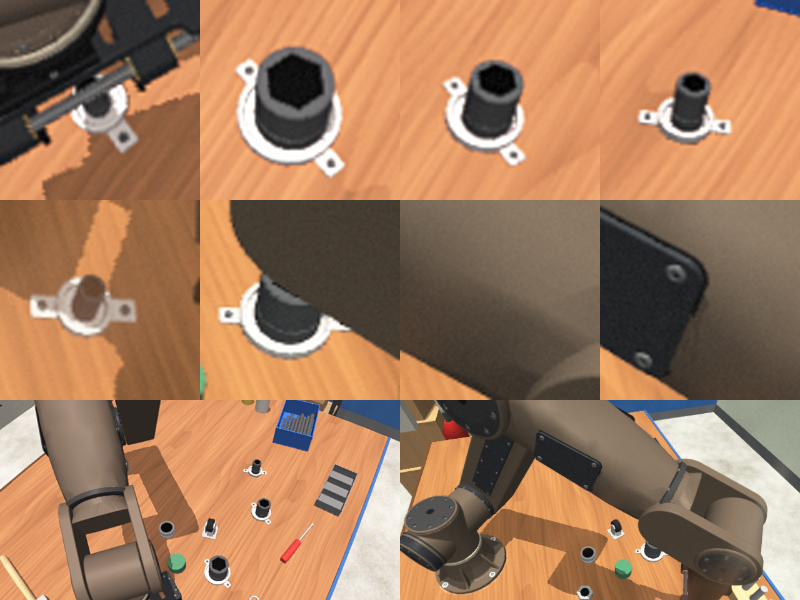

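Sockets 2–4 are seated upright. Socket1 stands in nest1, so I'll check its apparent lean against the projected vertical.

Run:
```python
from q import *
b=look('side'); x,y=(proj(b,[[557,-381,45]])[0]-35).astype(int)
y=min(y,320); print('crop px axis bottom/top:',((proj(b,[[557.5,-382,4],[557.5,-382,54]])-[x,y])*2.5).round())
w=look('wrist'); print('wrist',sock(w,(557.5,-382),50,4,21), proj(w,[[557.5,-382,54],[557.5,-382,4]]).round())
print(nest(w,(557,-381),44))
```

```text
crop px axis bottom/top: [[ 84. 108.]
 [ 93.  86.]]
wrist (array([ 557.9, -382.4]), 0.59, array([317.9, 125.1])) [[318. 125.]
 [318. 122.]]
(array([ 578. , -387.2,   10. ]), array([16.2, 16.1]), array([319., 122.]), array([322., 141.]))
```

The lean is pure perspective: predicted top (93,86), seen about (92,83). Handing in.

```bash
python3 -c "
from cell import env
print(env.job_done())"
```

```text
the job is handed in; nothing more can be done
None
```

All four sockets are standing upright, mouth up, in their own nests; the job was handed in at about 33 s. I didn't touch the bolt or coupling, but socket4 slipped out of the fingers once and landed seated in its nest.

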